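File two cartons into a crowded crate

TASK

Stand both larger cartons, the medium and the tall one, upright on the floor of the black crate, side by side between the two pairs of small cartons and in line with them. Lower them in, do not drop them; gently nudge the small cartons aside as needed, but keep all four standing in the crate, and leave the reel, the tape and the bottle alone.

Things in the scene. Friction and masses are not known exactly. Their poses are not given: they have to be found in the camera images.
- crate: Black plastic crate, open on top, fixed to the deck, turned up to 40 degrees. Outside 114 x 160 x 70 mm (x, y, z), walls and floor 5 mm, so inside 104 x 150 x 65 mm. Origin: centre of its underside; z up, y along the row of cartons in it. Four small cartons stand in it, a pair leaning against each end (-y and +y), 72 mm of the 150 when closed up upright.
- gap (a point): Centre of the crate's inside floor (axes as the crate's), under the V-shaped gap between the two leaning pairs: about 33 mm wide at the floor and 82 mm at the small cartons' tops. Both larger cartons fit side by side here with about 22 mm to spare, but only if each pair is nudged upright towards its end, low down and sideways; pressing straight down on a leaning carton jams.
- medium: Medium carton, plain brown, 90 (x) x 28 (y, thickness) x 130 mm (z, height), about 0.17 kg, standing upright alone on the deck at the start. Origin: centre of its underside. The lower of the two larger cartons; to be filed in the crate. Rigid.
- tall: Tall carton, plain brown, 90 (x) x 28 (y, thickness) x 170 mm (z, height), about 0.22 kg, standing upright alone on the deck at the start. Origin: centre of its underside. The highest of all the cartons; to be filed in the crate. Rigid.
- small1: Small brown carton, 92 (x) x 18 (y, thickness) x 85 mm (z, height), 0.09 kg, loose in the crate, outer one of the pair at the crate's -y end; at the start its top leans about 17 degrees towards that end. Origin: centre of its underside (its y axis points towards the crate's +y end).
- small2: Small brown carton, 92 (x) x 18 (y, thickness) x 85 mm (z, height), 0.09 kg, loose in the crate, inner one of the pair at the crate's -y end; at the start its top leans about 17 degrees towards that end. Origin: centre of its underside (its y axis points towards the crate's +y end).
- small3: Small brown carton, 92 (x) x 18 (y, thickness) x 85 mm (z, height), 0.09 kg, loose in the crate, outer one of the pair at the crate's +y end; at the start its top leans about 17 degrees towards that end. Origin: centre of its underside (its y axis points towards the crate's +y end).
- small4: Small brown carton, 92 (x) x 18 (y, thickness) x 85 mm (z, height), 0.09 kg, loose in the crate, inner one of the pair at the crate's +y end; at the start its top leans about 17 degrees towards that end. Origin: centre of its underside (its y axis points towards the crate's +y end).
- reel: Bystander: small reel of copper wire lying flat on the deck beside the crate, on its +x side, 64 mm diameter, 60 mm high, origin at the centre of its underside. Leave alone.
- tape: Bystander: roll of paper tape lying flat on the deck near the medium carton, about 95 mm from it on its +x side, 64 mm diameter, 45 mm high, origin at the centre of its underside. Leave alone.
- can: Bystander: slim grey bottle with a white cap standing near the tall carton, about 90 mm from it on its -x side, 50 mm diameter, 150 mm high, origin at the centre of its underside. Leave alone.
Things that resemble listed ones, but are neither listed nor needed, are in the scene too. Of the things shaped like the crate, the black one is meant.

How it is judged:
By the outcome, as a careful person would: the job done as asked, in the order asked, and still so for the second after the job is handed in, with the robot touching nothing.
It also fails if it takes over 69 s, if anything falls off the work surface, if the arm or the gripper's body presses on something with over 40 N, if the wrist force passes 120 N, or if a joint passes its speed limit or range.

ROBOT

A 6-joint arm with a two-finger parallel gripper is mounted at the origin on the work surface. World frame = base frame: x ahead of the robot, y to its left, z up, the work surface at z = 0. Lengths are in mm, angles in degrees, forces in N, time in s.
With the tool pointing down it reaches from about 150 to 775 mm from the base axis. Payload 6.1 kg.
Tool frame: the origin (TCP) lies between the finger pads; the fingertips stand 14 mm ahead of it and the grasp point (between the pads) lies 5 mm behind it (nose_length is the distance from the TCP to the fingertips, in mm); x points along the fingers, y is the direction in which the jaws open and shut, and the axes are right-handed (so a half turn about x gives the same grasp; the last joint's range is limited). The gripper opens to 85 mm and grips with 20 to 120 N. Pads are 22 mm wide; open, the fingers measure 114 mm over their backs; the gripper's body (76 mm by 85 mm) begins 54 mm behind the grasp point. The pads swing forward as they close: fully open they stand 13 mm farther back than shut.
Start: joints at [65.947, 7.208, -2.269, 80.523, 0, 90], TCP at [213.97, 479.401, 245.295] pointing down, gripper open.
Joint ranges: [-155.77, 155.77], [-54.66, 111.73], [-72.52, 77.12], [-102.08, 115.82], [-83.92, 84.16], [-180, 180]. Speed limits (degrees/s): [136.94, 136.94, 172.46, 180, 180, 180].

INTERFACE

Orientations are given as a 3x3 rotation matrix whose columns are the frame's x, y, z axes.
In Python, from rig import sense, get_image, camera_params, sign_off, nose_length gives the robot as it stands. The module is installed in compiled form; this text tells all that it offers.
- The arm moves only by the tool jog_arm, never from a script. Its argument "moves" is text: rows parted by semicolons, each of 7 numbers parted by spaces: the shift along the tool's x, y, z in m, then the turn, a rotation vector about the tool's x, y, z in rad, then the opening in per cent of the stroke, from 0 (shut) to 100 (fully open). In form: dx dy dz rx ry rz grip; .... A call has 1 to 10 rows; each row is the pose to reach, as a shift and turn from the pose measured when the call began, along the tool's axes at that moment; what a row does not reach only later rows make up. A row lasts 1/12 s, in which the tool goes at most 41.7 mm and 7.16 degrees, less where a joint would pass 70% of its speed; a pose out of reach is approached as far as the arm can. A call with a gripper value outside its range is refused whole. The fingers move at their own pace and stop on an object; "force" is the grip in N (left out, the last holds). Time passes only in rows, so rows that repeat a pose let the fingers close. It gives the time, the measured TCP pose, the force and the opening at its end, in the units of the state.
- sense(): the state, without advancing time (a new reading comes with each control period).
- get_image(name): name is "side" or "top"; returns (picture, depth): 420x560x3 uint8, blue, green, red; 420x560 float32, mm along the optical axis (not along the pixel's ray), 0 where there is no reading.
- camera_params(name): a dict with "mtx" (3x3 intrinsics, pixels), "R" (3x3) and "t" (3): a world point X has camera coordinates R X + t. Camera axes: x right, y down, z forward; pixel columns grow to the right and rows downward; lengths in mm; the calibration is good to about 2 mm. A picture is of the moment at which its call begins. camera_params takes no time and is no camera call.
- sign_off(): hands the job in, once; it reports no verdict.
The state is a dict: "t": time; "joint_pos": joint angles; "qd": joint speeds; "joint_torque": joint torques, N m; "tool_pos": TCP position; "tool_rot": TCP orientation; "force": force on the tool from outside, world axes, zero at the start; "wrist_torque": the same for the moment, N m; "grip_width": finger opening in mm.
Only numpy, scipy, OpenCV 4.12 (cv2) and the standard library are available. Lean on these libraries where they do the work, as an engineer would, in place of code of your own. Each camera call takes 0.05 s, during which the arm holds its last target.

## Working session

There is one attempt and no reset: what is moved stays moved. The work goes in short steps, Python scripts to look and compute and a tool call to move; the robot and the scene stay as the last step left them, time stands still between calls to the robot, and variables do not carry over. Pictures are saved under pics/ and viewed, and the job is handed in when it is done.

Besides the shell and the picture viewer there is one more tool, called by a JSON object that holds its "fn" and its "kwargs". jog_arm: Moves the arm, as the interface text tells. Its arguments: {"type":"object","properties":{"moves":{"type":"string"},"force":{"type":"number"}},"required":["moves"]}

```bash
mkdir -p pics; python3 - <<'E'
from rig import *
import cv2,numpy as np
print(sense()); print(nose_length)
for n in ("top","side"):
    p,d=get_image(n); cv2.imwrite(f"pics/{n}0.png",p); np.save(f"{n}0.npy",d)
    print(n,camera_params(n))
E
```

```text
{'t': 0.0, 'joint_pos': array([ 6.59483309e+01,  7.24233899e+00, -2.32783846e+00,  8.05244630e+01,
       -8.16024973e-04,  9.00018391e+01]), 'qd': array([ 0.00490215, -0.07990855, -0.02611727, -0.03303055,  0.01567346,
       -0.09753388]), 'joint_torque': array([-4.74333538e-04, -4.35916579e+01,  3.52922487e+01,  1.74176367e-02,
        1.10858991e-04,  3.95815903e-06]), 'tool_pos': array([213.80996507, 479.05206919, 244.50722318]), 'tool_rot': array([[-6.60196673e-04,  4.07589065e-01,  9.13165220e-01],
       [-1.51417981e-03,  9.13163964e-01, -4.07589599e-01],
       [-9.99998636e-01, -1.65178564e-03,  1.42953224e-05]]), 'force': array([-0.38190887, -1.1275649 , -0.43451032]), 'wrist_torque': array([-0.00321089,  0.04866888, -0.02708875]), 'grip_width': 85.34437072049698}
14.0
top {'mtx': array([[539.00736527,   0.        , 289.84968179],
       [  0.        , 539.00736527, 205.68136682],
       [  0.        ,   0.        ,   1.        ]]), 'R': array([[-0.00135343, -0.99991979, -0.0125933 ],
       [-0.99647173,  0.00240536, -0.0838946 ],
       [ 0.08391816,  0.01243532, -0.99639505]]), 't': array([  12.42985944,  548.35649001, 1541.36527824])}
side {'mtx': array([[412.48921792,   0.        , 293.03252636],
       [  0.        , 412.48921792, 208.6524925 ],
       [  0.        ,   0.        ,   1.        ]]), 'R': array([[-0.97974389, -0.20019137,  0.00503193],
       [-0.10190512,  0.47678159, -0.87309488],
       [ 0.17238693, -0.85592215, -0.48752438]]), 't': array([550.581039  , 112.79286377, 792.11002953])}
```

View pics/top0.png

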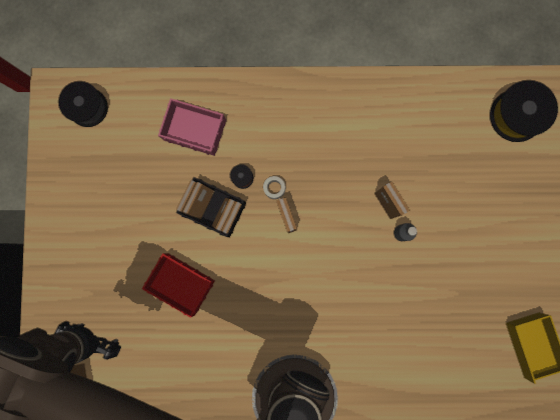

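View pics/side0.png

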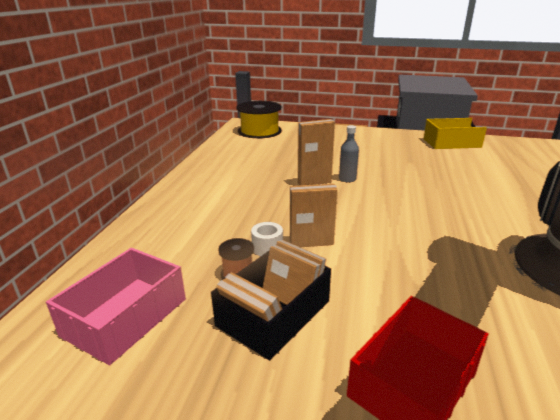

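The top picture shows these crate-shaped things: black (212,207), pink (193,127), red (179,285) and yellow (535,347). The black one is meant. The upright cartons are at (288,212), next to the tape (275,187), which makes it the medium, and at (395,198), next to the bottle (405,232), which makes it the tall one. The reel is at (241,176). I'll check these with heights and a close crop.

```bash
cat > h.py <<'E'
from rig import *
import cv2,numpy as np
C={n:camera_params(n) for n in("top","side")}
def cloud(n,d):
    c=C[n];K=c["mtx"];v,u=np.mgrid[:d.shape[0],:d.shape[1]]
    P=np.stack([(u-K[0,2])/K[0,0]*d,(v-K[1,2])/K[1,1]*d,d],-1)
    return (P-c["t"])@c["R"]
def ray(n,u,v,z):
    c=C[n];o=-c["R"].T@c["t"];w=c["R"].T@np.linalg.inv(c["mtx"])@np.array([u,v,1.])
    return o+w*(z-o[2])/w[2]
def proj(n,X):
    c=C[n];p=c["mtx"]@(c["R"]@np.asarray(X,float)+c["t"]);return p[:2]/p[2]
def rect(W,m):
    m=m.astype(np.uint8);k,l,s,ce=cv2.connectedComponentsWithStats(m)
    return k,l,s,ce
E
python3 - <<'E'
from h import *
p=cv2.imread("pics/top0.png");d=np.load("top0.npy");W=cloud("top",d)
a=cv2.resize(p[150:260,160:310],None,fx=5,fy=5,interpolation=cv2.INTER_CUBIC);cv2.imwrite("pics/crop0.png",a)
b=cv2.resize(p[160:260,350:450],None,fx=5,fy=5,interpolation=cv2.INTER_CUBIC);cv2.imwrite("pics/crop1.png",b)
Z=W[...,2]; print(np.median(Z[30+60:100,250:450]))
for nm,(u0,u1,v0,v1),(z0,z1) in [("med",(265,310,165,245),(115,145)),("tall",(365,420,165,245),(160,180)),("can",(365,420,165,245),(100,158)),("reel",(225,260,160,190),(50,70)),("tape",(260,292,170,200),(35,55)),("crate",(170,250,170,245),(62,78)),("crateall",(170,250,170,245),(55,110))]:
    m=np.zeros(Z.shape,np.uint8);m[v0:v1,u0:u1]=((Z>z0)&(Z<z1))[v0:v1,u0:u1]
    k,l,s,ce=cv2.connectedComponentsWithStats(m)
    i=1+np.argmax(s[1:,4]);q=W[l==i]
    r=cv2.minAreaRect(q[:,:2].astype(np.float32));print(nm,s[i],np.median(q[:,2]).round(1),np.round(q.mean(0),1),r, ce[i])
E
```

```text
-0.09888449339820418
med [276 198  20  34 341] 130.2 [516.   20.9 130.2] ((516.534912109375, 21.043987274169922), (90.21561431884766, 27.81908416748047), 19.595102310180664) [285.85923754 214.34017595]
tall [383 181  27  35 382] 169.9 [ 556.1 -267.9  169.7] ((556.2489624023438, -268.7216491699219), (90.04792022705078, 29.40770721435547), 32.21872329711914) [395.5052356  197.82198953]
can [400 224  17  16 176] 113.4 [ 469.6 -308.7  124.3] ((469.85272216796875, -309.54376220703125), (42.09540939331055, 36.778648376464844), 5.671674728393555) [408.17045455 231.34659091]
reel [229 164  23  23 393] 59.9 [634.  152.6  59.8] ((634.0214233398438, 152.09356689453125), (61.67244338989258, 62.971099853515625), 47.95076370239258) [240.11450382 174.79643766]
tape [263 176  22  22 239] 44.4 [601.6  58.2  44.4] ((602.1566162109375, 58.149627685546875), (61.95463943481445, 60.69540786743164), 0.5560539960861206) [273.43933054 186.63598326]
crate [175 177  69  60 285] 69.7 [538.5 226.8  69.6] ((543.2926635742188, 236.9620361328125), (162.36575317382812, 118.287109375), 64.7099609375) [213.26666667 208.01754386]
crateall [ 175  177   69   60 1436] 85.1 [543.2 238.1  81.1] ((543.2926635742188, 236.9620361328125), (162.36575317382812, 118.287109375), 64.7099609375) [208.64415042 206.01183844]
```

View pics/crop0.png

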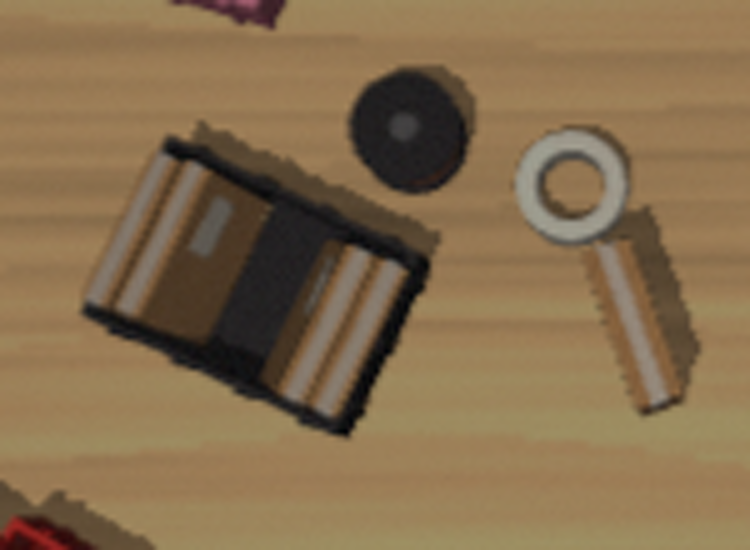

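View pics/crop1.png

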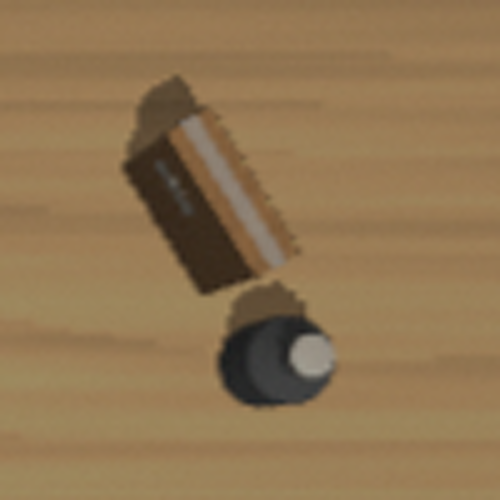

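All three choices agree with their sizes: the medium top is at z=130 and the tall top at z=170, both about 90x28, with the tape and reel on their +x side and the bottle on -x. Next I'll refine the crate and carton poses and write a helper that works out the moves.

```bash
cat >> h.py <<'E'
from scipy.spatial.transform import Rotation as Ro
def Rdown(yaw):  # tool x down, tool y at yaw
    a=np.radians(yaw);x=np.array([0,0,-1.]);y=np.array([np.cos(a),np.sin(a),0]);return np.stack([x,y,np.cross(x,y)],1)
def go(p,yaw,s=None):
    s=s or sense();R=s["tool_rot"];d=R.T@(np.array(p)-s["tool_pos"])/1000
    r=Ro.from_matrix(R.T@Rdown(yaw)).as_rotvec()
    print("t%.2f"%s["t"],"pos",s["tool_pos"].round(1),"yaw %.2f"%np.degrees(np.arctan2(R[1,1],R[0,1])),"tilt",R[2].round(3),"F",s["force"].round(1),"w %.1f"%s["grip_width"],"j",s["joint_pos"].round(0))
    print("->",d.round(4),r.round(3),"rows>=",np.linalg.norm(d)/.0417,np.degrees(np.linalg.norm(r))/7.16)
CR=np.array([543.3,237.0]);CY=64.7
def cr(x,y,z):
    a=np.radians(CY-90);return [CR[0]+x*np.cos(a)-y*np.sin(a),CR[1]+x*np.sin(a)+y*np.cos(a),z]
def tocr(P):
    a=np.radians(CY-90);D=np.asarray(P)[...,:2]-CR
    return np.stack([D[...,0]*np.cos(a)+D[...,1]*np.sin(a),-D[...,0]*np.sin(a)+D[...,1]*np.cos(a)],-1)
def edges(q,ang,c):
    a=np.radians(ang);ex=np.array([np.cos(a),np.sin(a)]);ey=np.array([-ex[1],ex[0]])
    x=(q[:,:2]-c)@ex;y=(q[:,:2]-c)@ey;out=[]
    for s,t in((x,y),(y,x)):
        lo,hi=[],[]
        L=np.percentile(np.abs(t),95)*.85
        for b in np.arange(-L,L,4):
            m=abs(t-b)<2.5
            if m.sum()>2: lo.append((b,s[m].min()));hi.append((b,s[m].max()))
        for e in(lo,hi):
            e=np.array(e);f=np.polyfit(e[:,0],e[:,1],1);out.append((round(np.median(e[:,1]),1),round(np.degrees(np.arctan(f[0])),1)))
    return out
E
python3 - <<'E'
from h import *
d=np.load("top0.npy");W=cloud("top",d);Z=W[...,2]
def comp(u0,u1,v0,v1,z0,z1):
    m=np.zeros(Z.shape,np.uint8);m[v0:v1,u0:u1]=((Z>z0)&(Z<z1))[v0:v1,u0:u1]
    k,l,s,ce=cv2.connectedComponentsWithStats(m);return W[l==1+np.argmax(s[1:,4])]
print("med",edges(comp(265,310,165,245,115,145),19.6,[516.5,21]))
print("tall",edges(comp(365,420,165,245,160,180),32.2,[556.2,-268.7]))
q=comp(170,250,170,245,50,110)
print("crate",edges(q,CY-90,CR))
# profile along crate y
S=W[170:245,170:250].reshape(-1,3);c=tocr(S)
for y in range(-84,88,4):
    m=(abs(c[:,0])<30)&(abs(c[:,1]-y)<2);print(y,np.median(S[m,2]).round(0),end="; ")
print()
for x in range(-64,68,4):
    m=(abs(c[:,1])<15)&(abs(c[:,0]-x)<2);print(x,np.median(S[m,2]).round(0),end="; ")
print()
go([516.5,21,190],109.6)
E
```

```text
med [(np.float64(-44.3), np.float64(-3.6)), (np.float64(44.8), np.float64(2.8)), (np.float64(-13.3), np.float64(0.1)), (np.float64(13.2), np.float64(-0.2))]
tall [(np.float64(-44.3), np.float64(-0.9)), (np.float64(44.7), np.float64(0.6)), (np.float64(-13.5), np.float64(-1.4)), (np.float64(14.0), np.float64(-0.0))]
crate [(np.float64(-56.3), np.float64(-0.0)), (np.float64(56.6), np.float64(-0.2)), (np.float64(-78.8), np.float64(0.3)), (np.float64(79.5), np.float64(-0.6))]
-84 -1.0; -80 29.0; -76 82.0; -72 88.0; -68 90.0; -64 91.0; -60 87.0; -56 86.0; -52 88.0; -48 88.0; -44 90.0; -40 83.0; -36 69.0; -32 59.0; -28 45.0; -24 32.0; -20 21.0; -16 7.0; -12 5.0; -8 5.0; -4 4.0; 0 6.0; 4 3.0; 8 4.0; 12 4.0; 16 5.0; 20 10.0; 24 25.0; 28 36.0; 32 49.0; 36 62.0; 40 72.0; 44 84.0; 48 89.0; 52 90.0; 56 88.0; 60 88.0; 64 88.0; 68 89.0; 72 89.0; 76 88.0; 80 87.0; 84 nan; 
-64 2.0; -60 -1.0; -56 69.0; -52 53.0; -48 5.0; -44 7.0; -40 5.0; -36 5.0; -32 5.0; -28 5.0; -24 7.0; -20 3.0; -16 6.0; -12 3.0; -8 8.0; -4 2.0; 0 6.0; 4 6.0; 8 7.0; 12 8.0; 16 3.0; 20 5.0; 24 2.0; 28 2.0; 32 5.0; 36 5.0; 40 4.0; 44 4.0; 48 3.0; 52 34.0; 56 68.0; 60 -5.0; 64 -1.0; 
t0.10 pos [213.8 479.1 244.6] yaw 65.95 tilt [-1.    -0.001  0.   ] F [ 0.8  1.1 -0.5] w 85.6 j [66.  7. -2. 81. -0. 90.]
-> [ 0.0551 -0.2949  0.4631] [-0.762 -0.001  0.001] rows>= 13.231587777579517 6.096819309466827
  return _methods._mean(a, axis=axis, dtype=dtype,
  ret = ret.dtype.type(ret / rcount)
```

{"fn": "jog_arm", "kwargs": {"moves": "0.055 -0.295 0.463 -0.762 0 0 100;0.055 -0.295 0.463 -0.762 0 0 100;0.055 -0.295 0.463 -0.762 0 0 100;0.055 -0.295 0.463 -0.762 0 0 100;0.055 -0.295 0.463 -0.762 0 0 100;0.055 -0.295 0.463 -0.762 0 0 100;0.055 -0.295 0.463 -0.762 0 0 100;0.055 -0.295 0.463 -0.762 0 0 100;0.055 -0.295 0.463 -0.762 0 0 100;0.055 -0.295 0.463 -0.762 0 0 100", "force": 60}}

```text
t: 0.93
tool_pos: [427.8, 154.8, 206.1]
tool_rot: [[-0.001, -0.336, 0.942], [-0.001, 0.942, 0.336], [-1.0, -0.001, -0.001]]
force: [0.5, 0.3, 0.0]
grip_width: 85.2
```

```bash
python3 -c "
from h import *
go([516.5,21,190],109.6)"
```

```text
t0.93 pos [427.8 154.8 206.1] yaw 109.62 tilt [-1.    -0.001 -0.001] F [0.5 0.3 0. ] w 85.2 j [ 20.  -0. -15.  75.  -0.   0.]
-> [ 0.0162 -0.1558  0.0386] [ 0.    -0.001  0.001] rows>= 3.8694285833917026 0.012180788734416081
```

{"fn": "jog_arm", "kwargs": {"moves": "0.016 -0.156 0.0385 0 0 0 100;0.016 -0.156 0.0385 0 0 0 100;0.016 -0.156 0.0385 0 0 0 100;0.016 -0.156 0.0385 0 0 0 100;0.016 -0.156 0.0385 0 0 0 100;0.016 -0.156 0.0385 0 0 0 100"}}

```text
t: 1.43
tool_pos: [516.7, 19.0, 189.1]
tool_rot: [[-0.003, -0.332, 0.943], [-0.001, 0.943, 0.332], [-1.0, -0.0, -0.003]]
force: [-0.1, 0.2, -0.1]
grip_width: 85.2
```

```bash
python3 -c "
from h import *
go([516.5,21,107],109.6)
p,d=get_image('top');cv2.imwrite('pics/top1.png',cv2.resize(p[150:260,220:370],None,fx=5,fy=5))
"
```

```text
t1.43 pos [516.7  19.  189.1] yaw 109.40 tilt [-1.    -0.    -0.003] F [-0.1  0.2 -0.1] w 85.2 j [  2.   7. -10.  74.  -0. -17.]
-> [0.0821 0.002  0.0007] [-0.004 -0.003  0.   ] rows>= 1.9690616337278644 0.037212765423110285
```

View pics/top1.png

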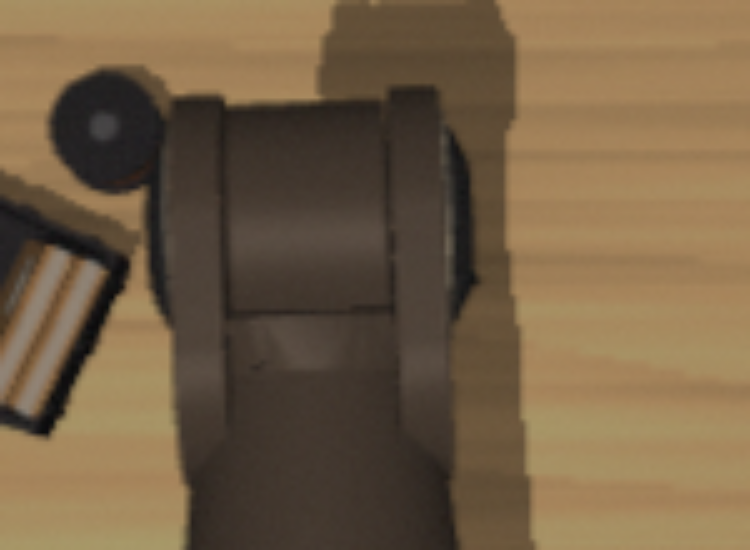

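The wrist covers the carton in the top view, so it shows nothing of the grasp, and only the reel at crop (105,125) and the crate edge are visible. The pose agrees with the measured one, so I'll descend.

{"fn": "jog_arm", "kwargs": {"moves": "0.03 0.002 0.0005 -0.004 0 0 100;0.055 0.002 0.0005 -0.004 0 0 100;0.082 0.002 0.0005 -0.004 0 0 100;0.082 0.002 0.0005 -0.004 0 0 100;0.082 0.002 0.0005 -0.004 0 0 100"}}

```text
t: 1.9
tool_pos: [514.1, 23.3, 106.9]
tool_rot: [[-0.006, -0.34, 0.941], [-0.001, 0.941, 0.34], [-1.0, 0.001, -0.006]]
force: [-0.3, -0.2, 0.4]
grip_width: 85.5
```

```bash
python3 -c "
from h import *
go([516.5,21,107],109.6)
p,d=get_image('side');cv2.imwrite('pics/side1.png',cv2.resize(p[100:300,200:400],None,fx=3,fy=3))
"
```

```text
t1.90 pos [514.1  23.3 106.9] yaw 109.86 tilt [-1.     0.001 -0.006] F [-0.3 -0.2  0.4] w 85.5 j [  3.   8. -18.  64.  -0. -17.]
-> [-0.0001 -0.0029  0.0014] [ 0.005 -0.006 -0.001] rows>= 0.07830055024992295 0.05744970024673101
```

View pics/side1.png

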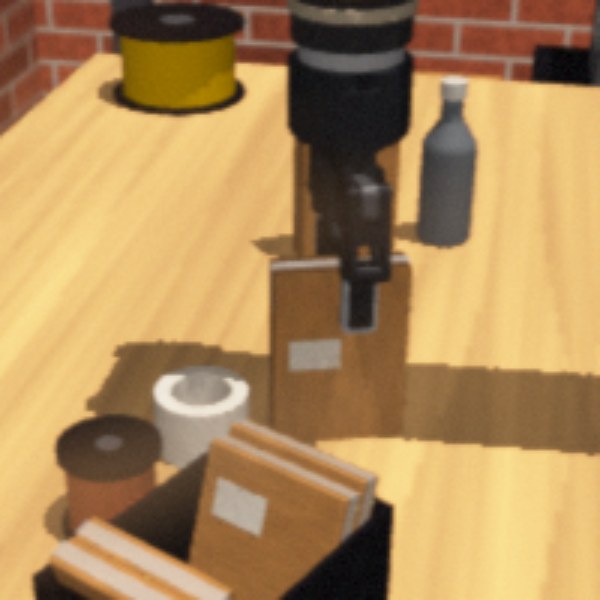

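The side view shows the fingers straddling the medium carton (crop 272–408), with the near finger at about 360. That puts the grasp a few mm towards -x of centre. I'll shift and close.

{"fn": "jog_arm", "kwargs": {"moves": "0 -0.002 0.004 0.004 -0.005 0 100;0 -0.002 0.004 0.004 -0.005 0 60;0 -0.002 0.004 0.004 -0.005 0 20;0 -0.002 0.004 0.004 -0.005 0 20;0 -0.002 0.004 0.004 -0.005 0 15;0 -0.002 0.004 0.004 -0.005 0 15", "force": 60}}

```text
t: 2.45
tool_pos: [520.2, 22.5, 109.0]
tool_rot: [[0.003, -0.335, 0.942], [0.001, 0.942, 0.335], [-1.0, -0.0, 0.003]]
force: [1.8, 2.7, 1.1]
grip_width: 27.3
```

```bash
python3 -c "
from h import *
go([516.5,21,107],109.6)
p,d=get_image('side');cv2.imwrite('pics/side2.png',cv2.resize(p[100:300,200:400],None,fx=3,fy=3))
"
```

```text
t2.45 pos [520.2  22.5 109. ] yaw 109.60 tilt [-1.    -0.     0.003] F [1.8 2.7 1.1] w 27.3 j [  2.   9. -18.  63.   0. -17.]
-> [ 0.0019 -0.0001 -0.004 ] [-0.     0.003  0.   ] rows>= 0.10578885663014197 0.024907633808509088
```

View pics/side2.png

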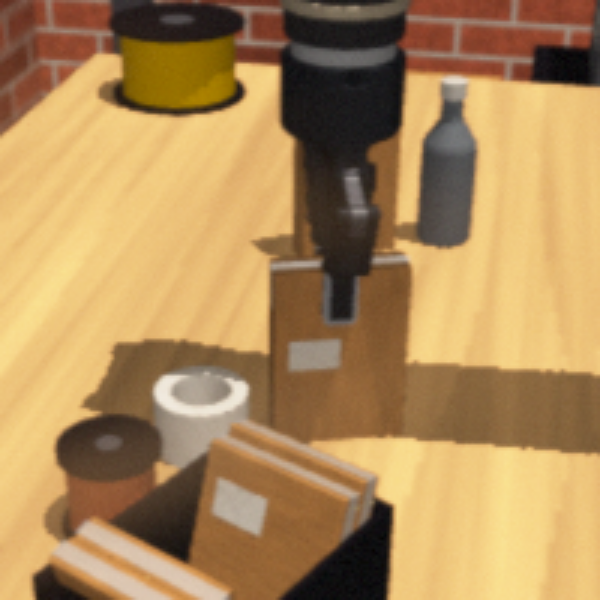

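The medium is held (width 27.3 mm, near finger centred on the carton at crop 340). Now I'll lift it.

{"fn": "jog_arm", "kwargs": {"moves": "-0.02 0 -0.001 0 0.003 0 15;-0.055 0 -0.001 0 0.003 0 15;-0.09 0 -0.001 0 0.003 0 15;-0.12 0 -0.001 0 0.003 0 15;-0.12 0 -0.001 0 0.003 0 15"}}

```text
t: 2.92
tool_pos: [521.0, 22.1, 235.0]
tool_rot: [[0.009, -0.335, 0.942], [0.0, 0.942, 0.335], [-1.0, -0.003, 0.008]]
force: [0.5, -0.1, -1.1]
grip_width: 27.2
```

```bash
python3 -c "
from h import *
go(cr(0,0.5,228),64.7)
"
```

```text
t2.92 pos [521.   22.1 235. ] yaw 109.59 tilt [-1.    -0.003  0.008] F [ 0.5 -0.1 -1.1] w 27.2 j [  2.   6.  -4.  79.  -0. -17.]
-> [0.0073 0.1954 0.0934] [ 0.783  0.009 -0.001] rows>= 5.195862177786491 6.269956921617806
```

{"fn": "jog_arm", "kwargs": {"moves": "0.005 0.06 0.03 0.3 0 0 15;0.005 0.13 0.062 0.6 0.005 0 15;0.007 0.18 0.085 0.75 0.007 0 15;0.007 0.195 0.0935 0.783 0.007 0 15;0.007 0.195 0.0935 0.783 0.007 0 15;0.007 0.195 0.0935 0.783 0.007 0 15;0.007 0.195 0.0935 0.783 0.007 0 15;0.007 0.195 0.0935 0.783 0.007 0 15;0.007 0.195 0.0935 0.783 0.007 0 15"}}

```text
t: 3.67
tool_pos: [543.4, 237.1, 227.2]
tool_rot: [[0.0, 0.424, 0.905], [-0.001, 0.905, -0.424], [-1.0, -0.0, 0.001]]
force: [-0.5, 0.9, -1.9]
grip_width: 27.3
```

```bash
python3 -c "
from h import *
go(cr(0,0.5,228),64.7)
p,d=get_image('side');cv2.imwrite('pics/side3.png',cv2.resize(p[150:370,170:390],None,fx=2.7,fy=2.7))
p,d=get_image('top');cv2.imwrite('pics/top3.png',cv2.resize(p[150:260,140:290],None,fx=5,fy=5))
s=sense();print(s['t'],s['tool_pos'])
"
```

```text
t3.67 pos [543.4 237.1 227.2] yaw 64.89 tilt [-1.    -0.     0.001] F [-0.5  0.9 -1.9] w 27.3 j [24. 15.  5. 80. -0. 49.]
-> [-0.0008  0.0004 -0.    ] [0.003 0.001 0.   ] rows>= 0.02220753233707422 0.026694940562092456
3.7667 [543.59637707 236.35001788 227.87415939]
```

View pics/side3.png

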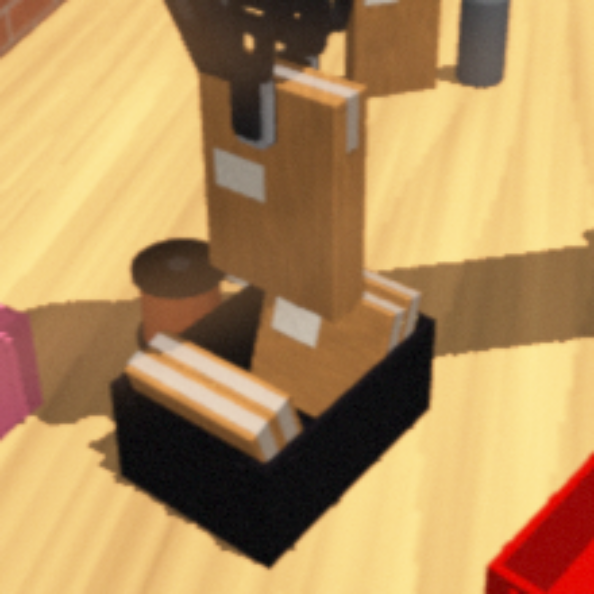

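View pics/top3.png

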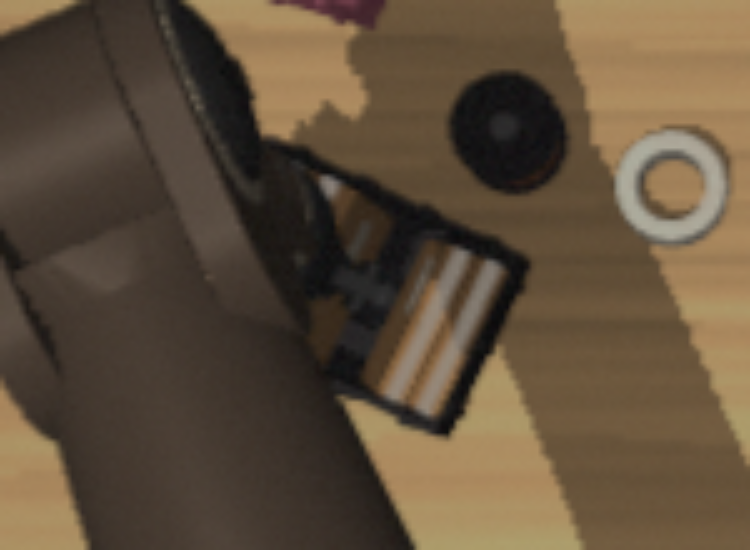

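The side view shows the medium hanging upright over the gap (bottom corner at crop 335,320), with both pairs still leaning. I'll measure the held carton in crate axes from the side depth.

```bash
cat >> h.py <<'E'
def held(d,zlo,zhi,ylo=-60,yhi=60,tag=""):
    W=cloud("side",d).reshape(-1,3);c=tocr(W);m=(W[:,2]>zlo)&(W[:,2]<zhi)&(abs(c[:,0])<70)&(c[:,1]>ylo)&(c[:,1]<yhi)
    c=c[m];z=W[m,2]
    f=(abs(c[:,0])<35); A=np.c_[c[f,0],z[f]-np.mean(z[f]),np.ones(f.sum())];y=c[f,1]
    k=np.ones(len(y),bool)
    for _ in range(6):
        s,*_r=np.linalg.lstsq(A[k],y[k],rcond=None);r=y-A@s;k=abs(r)<max(1.5,2*np.median(abs(r[k])))
    print(tag,"+y face y=%.1f yawerr=%.2f tilt=%.2f n=%d"%(s[2],np.degrees(np.arctan(s[0])),np.degrees(np.arctan(s[1])),k.sum()),
      "x range",np.percentile(c[:,0],[0.5,2,98,99.5]).round(1),"zmin",np.percentile(z,1).round(1))
E
python3 - <<'E'
from h import *
p,d=get_image('side');np.save("s3.npy",d)
held(d,125,190)
c=tocr(sense()['tool_pos']);print("tcp in crate",c)
# bottom edge height: camera side, -y.. front face bottom
W=cloud("side",d);cc=tocr(W);m=(abs(cc[...,0])<30)&(abs(cc[...,1]-14)<5)
z=W[...,2]
for u in (250,270,290): 
    for v in range(230,285,3):
        if m[v,u]: print(u,v,z[v,u].round(0),cc[v,u,1].round(1),end=" | ")
    print()
E
```

```text
+y face y=13.7 yawerr=-0.02 tilt=0.12 n=1353 x range [-48.1 -47.6  39.   41.3] zmin 125.9
tcp in crate [ 0.69698573 -0.52967847]

270 230 167.0 13.0 | 270 233 163.0 13.7 | 270 236 157.0 13.2 | 270 239 152.0 13.5 | 270 242 147.0 13.1 | 270 245 141.0 13.0 | 270 248 136.0 13.3 | 270 251 131.0 13.7 | 270 254 125.0 12.9 | 270 257 119.0 12.5 |
```

The held carton is square to the crate (yaw error 0°, tilt 0.1°), with its centre at about y=-0.3, x=-3.5. I'll lower it with a small x correction.

{"fn": "jog_arm", "kwargs": {"moves": "0.02 0.001 0.003 0.003 0 0 15;0.04 0.001 0.003 0.003 0 0 15;0.058 0.001 0.003 0.003 0 0 15;0.075 0.001 0.003 0.003 0 0 15;0.09 0.001 0.003 0.003 0 0 15;0.1 0.001 0.003 0.003 0 0 15;0.105 0.001 0.003 0.003 0 0 15;0.105 0.001 0.003 0.003 0 0 15"}}

```text
t: 4.48
tool_pos: [546.6, 235.1, 122.2]
tool_rot: [[0.0, 0.43, 0.903], [-0.0, 0.903, -0.43], [-1.0, -0.0, 0.001]]
force: [-0.7, 0.3, -2.1]
grip_width: 27.2
```

```bash
python3 - <<'E'
from h import *
go(cr(3,0.5,116),64.7)
p,d=get_image('side');held(d,95,128);cv2.imwrite('pics/side4.png',cv2.resize(p[150:370,170:390],None,fx=2.7,fy=2.7))
print(tocr(sense()['tool_pos']))
E
```

```text
t4.48 pos [546.6 235.1 122.2] yaw 64.55 tilt [-1.    -0.     0.001] F [-0.7  0.3 -2.1] w 27.2 j [23. 16. -7. 67. -0. 49.]
-> [ 0.0062  0.0008 -0.0008] [-0.003  0.001  0.   ] rows>= 0.1521888823749789 0.022033692015385742
 +y face y=14.0 yawerr=-0.07 tilt=0.31 n=413 x range [-44.9 -44.5  42.5  44.7] zmin 95.4
[4.0544978 0.1768674]
```

View pics/side4.png

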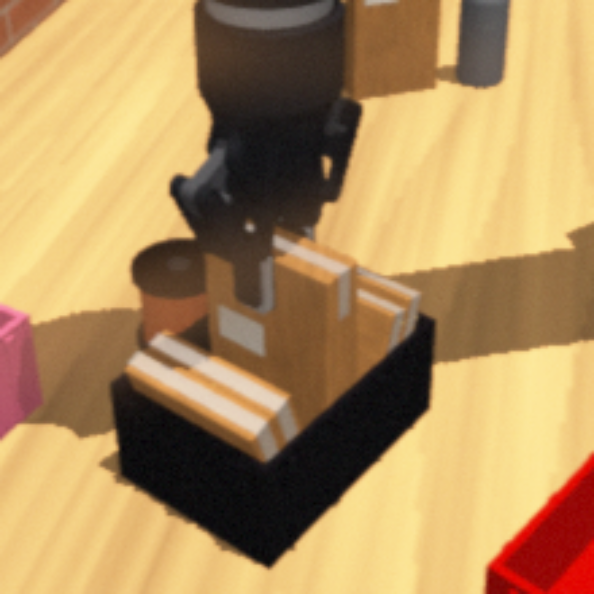

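It's in the gap and centred, with no contact (side view: carton between the pairs, no pair moved). I'll go down the last few mm slowly.

{"fn": "jog_arm", "kwargs": {"moves": "0.002 0 0 0 0 0 15;0.004 0 0 0 0 0 15;0.005 0 0 0 0 0 15;0.006 0 0 0 0 0 15;0.006 0 0 0 0 0 15"}}

```text
t: 4.95
tool_pos: [547.1, 235.5, 117.3]
tool_rot: [[0.002, 0.43, 0.903], [0.0, 0.903, -0.43], [-1.0, 0.001, 0.001]]
force: [-0.5, -0.2, -2.2]
grip_width: 27.3
```

```bash
python3 - <<'E'
from h import *
go(cr(3,24,115),64.7)
E
```

```text
t4.95 pos [547.1 235.5 117.3] yaw 64.56 tilt [-1.     0.001  0.001] F [-0.5 -0.2 -2.2] w 27.3 j [23. 16. -7. 66. -0. 49.]
-> [ 0.0023  0.0237 -0.0011] [-0.002  0.001 -0.001] rows>= 0.572380628595108 0.023958420354727346
```

{"fn": "jog_arm", "kwargs": {"moves": "0.002 0 -0.001 0 0 0 15;0.002 0.002 -0.001 0 0 0 15;0.002 0.004 -0.001 0 0 0 15;0.002 0.006 -0.001 0 0 0 15;0.002 0.008 -0.001 0 0 0 15;0.002 0.01 -0.001 0 0 0 15;0.002 0.012 -0.001 0 0 0 15;0.002 0.012 -0.001 0 0 0 15"}}

```text
t: 5.62
tool_pos: [551.4, 247.1, 115.1]
tool_rot: [[0.002, 0.429, 0.903], [0.0, 0.903, -0.429], [-1.0, 0.001, 0.001]]
force: [0.1, -0.5, -1.2]
grip_width: 26.8
```

```bash
python3 - <<'E'
from h import *
go(cr(3,24,115),64.7)
s=sense();print(s['tool_rot'].T@s['force'],tocr(s['tool_pos']))
p,d=get_image('side');held(d,95,128);cv2.imwrite('pics/side5.png',cv2.resize(p[150:370,170:390],None,fx=2.7,fy=2.7))
E
```

```text
t5.62 pos [551.4 247.1 115.1] yaw 64.58 tilt [-1.     0.001  0.001] F [ 0.1 -0.5 -1.2] w 26.8 j [24. 17. -6. 67. -0. 50.]
-> [ 0.0001  0.0114 -0.0001] [-0.002  0.001 -0.001] rows>= 0.2736672573427261 0.021206046816547423
[ 1.2088687  -0.41955456  0.36291257] [ 3.03177107 12.58870767]
 +y face y=27.0 yawerr=-0.12 tilt=0.19 n=353 x range [-45.6 -45.3  41.   43.2] zmin 95.3
```

View pics/side5.png

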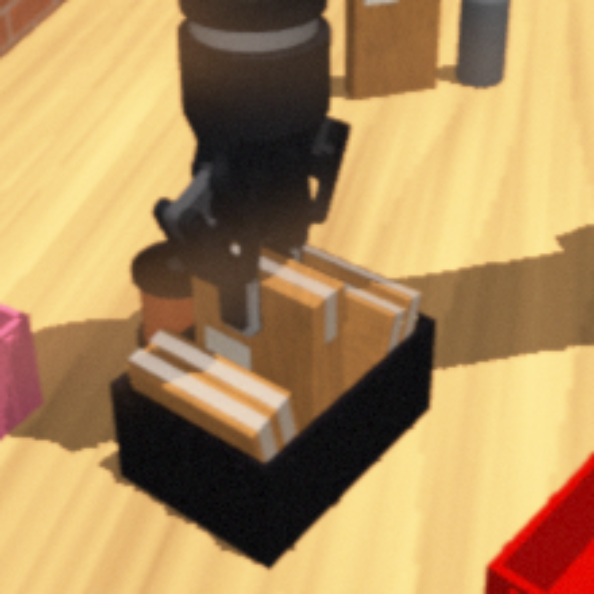

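The +y pair is being pushed upright with almost no force (face at y=27). I'll continue to about y=38.

{"fn": "jog_arm", "kwargs": {"moves": "0 0.002 0 0 0 0 15;0 0.004 0 0 0 0 15;0 0.006 0 0 0 0 15;0 0.008 0 0 0 0 15;0 0.01 0 0 0 0 15;0 0.011 0 0 0 0 15;0 0.011 0 0 0 0 15"}}

```text
t: 6.25
tool_pos: [556.3, 257.3, 115.3]
tool_rot: [[0.002, 0.429, 0.903], [0.001, 0.903, -0.429], [-1.0, 0.001, 0.001]]
force: [0.1, 0.3, -0.6]
grip_width: 27.3
```

```bash
python3 - <<'E'
from h import *
go(cr(3,24,115),64.7)
s=sense();print(s['tool_rot'].T@s['force'],tocr(s['tool_pos']))
p,d=get_image('side');held(d,95,128);cv2.imwrite('pics/side6.png',cv2.resize(p[150:370,170:390],None,fx=2.7,fy=2.7))
E
```

```text
t6.25 pos [556.3 257.3 115.3] yaw 64.59 tilt [-1.     0.001  0.001] F [ 0.1  0.3 -0.6] w 27.3 j [25. 18. -5. 67. -0. 50.]
-> [ 0.0003  0.0001 -0.0001] [-0.002  0.001 -0.001] rows>= 0.006505710773193198 0.02226566640539041
[ 0.60532707  0.28981596 -0.04820127] [ 3.07616171 23.93552271]
 +y face y=38.3 yawerr=-0.25 tilt=0.40 n=347 x range [-45.4 -45.   40.9  43.7] zmin 95.4
```

View pics/side6.png

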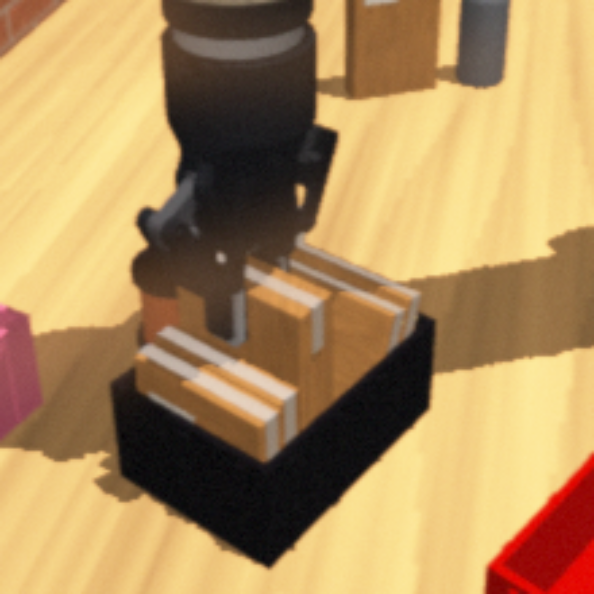

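The +y pair now stands upright at its end. I'll do the same for the -y pair.

{"fn": "jog_arm", "kwargs": {"moves": "0 -0.006 0.001 0 0 0 15;0 -0.014 0.001 0 0 0 15;0 -0.021 0.001 0 0 0 15;0 -0.025 0.001 0 0 0 15;0 -0.027 0.001 0 0 0 15;0 -0.029 0.001 0 0 0 15;0 -0.031 0.001 0 0 0 15;0 -0.033 0.001 0 0 0 15;0 -0.035 0.001 0 0 0 15;0 -0.036 0.001 0 0 0 15"}}

```text
t: 7.13
tool_pos: [541.7, 224.2, 115.2]
tool_rot: [[0.002, 0.429, 0.903], [0.001, 0.903, -0.429], [-1.0, 0.001, 0.001]]
force: [0.9, 1.2, -1.6]
grip_width: 27.8
```

```bash
python3 - <<'E'
from h import *
go(cr(4,-23.5,115),64.7)
s=sense();print(s['tool_rot'].T@s['force'],tocr(s['tool_pos']))
p,d=get_image('side');held(d,95,128,yhi=25);cv2.imwrite('pics/side7.png',cv2.resize(p[150:370,170:390],None,fx=2.7,fy=2.7))
E
```

```text
t7.13 pos [541.7 224.2 115.2] yaw 64.59 tilt [-1.     0.001  0.001] F [ 0.9  1.2 -1.6] w 27.8 j [22. 15. -9. 66. -0. 48.]
-> [ 0.0002 -0.0112  0.    ] [-0.002  0.001 -0.001] rows>= 0.26953796213154013 0.02249896561278323
[1.63471679 1.5090751  0.29881155] [  3.99928086 -12.26233491]
 +y face y=2.1 yawerr=-0.38 tilt=0.23 n=348 x range [-44.6 -44.2  42.2  44.2] zmin 95.5
```

View pics/side7.png

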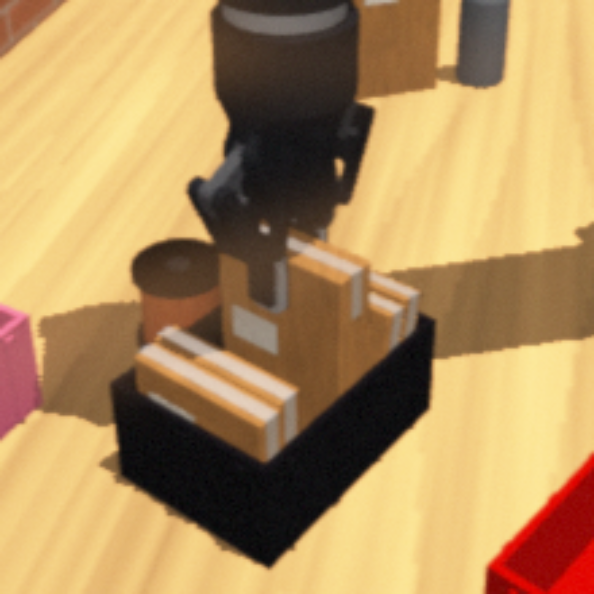

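{"fn": "jog_arm", "kwargs": {"moves": "0 -0.002 0 0 0 0 15;0 -0.004 0 0 0 0 15;0 -0.006 0 0 0 0 15;0 -0.008 0 0 0 0 15;0 -0.01 0 0 0 0 15;0 -0.0115 0 0 0 0 15;0 -0.0115 0 0 0 0 15"}}

```text
t: 7.77
tool_pos: [536.9, 214.2, 115.4]
tool_rot: [[0.002, 0.429, 0.903], [0.002, 0.903, -0.429], [-1.0, 0.003, 0.001]]
force: [1.1, 3.5, -2.5]
grip_width: 27.2
```

```bash
python3 - <<'E'
from h import *
go(cr(4,-19,115),64.7)
s=sense();print(s['tool_rot'].T@s['force'],tocr(s['tool_pos']))
p,d=get_image('side');held(d,95,128,yhi=25);cv2.imwrite('pics/side8.png',cv2.resize(p[150:370,170:390],None,fx=2.7,fy=2.7))
E
```

```text
t7.77 pos [536.9 214.2 115.4] yaw 64.60 tilt [-1.     0.003  0.001] F [ 1.1  3.5 -2.5] w 27.2 j [ 22.  14. -10.  66.   0.  47.]
-> [ 0.0004  0.0044 -0.    ] [-0.002  0.001 -0.003] rows>= 0.10491275612113388 0.03001862414147291
[ 2.55918947  3.61751235 -0.52814231] [  3.99690086 -23.35537813]
 +y face y=-8.9 yawerr=0.06 tilt=0.13 n=359 x range [-44.5 -44.1  42.2  45. ] zmin 95.5
```

View pics/side8.png

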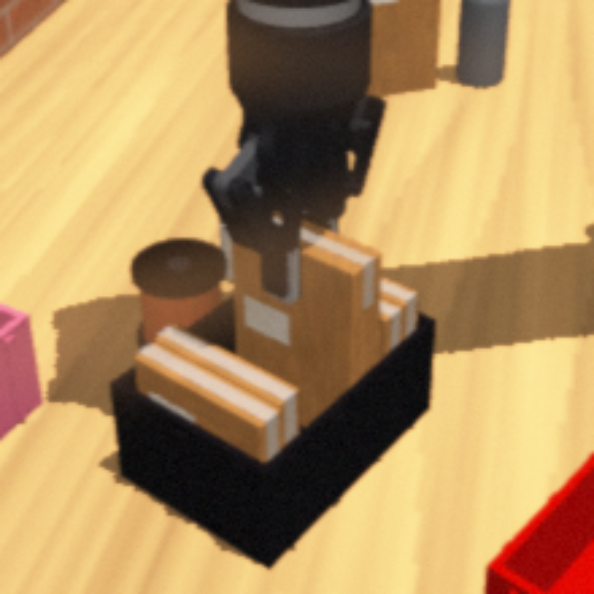

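Both pairs are upright. I'll back off to y≈-19 and lower to floor contact.

{"fn": "jog_arm", "kwargs": {"moves": "0 0.002 0 0 0 0 15;0 0.004 0 0 0 0 15;0.0005 0.004 0 0 0 0 15;0.001 0.004 0 0 0 0 15;0.0015 0.004 0 0 0 0 15;0.0015 0.004 0 0 0 0 15"}}

```text
t: 8.32
tool_pos: [538.5, 217.6, 113.9]
tool_rot: [[0.002, 0.429, 0.903], [0.002, 0.903, -0.429], [-1.0, 0.002, 0.001]]
force: [-0.6, 0.1, -0.3]
grip_width: 27.3
```

```bash
python3 - <<'E'
from h import *
go(cr(4,-19,113),64.7)
E
```

```text
t8.32 pos [538.5 217.6 113.9] yaw 64.59 tilt [-1.     0.002  0.001] F [-0.6  0.1 -0.3] w 27.3 j [ 22.  15. -10.  65.   0.  47.]
-> [0.0009 0.0005 0.    ] [-0.002  0.001 -0.002] rows>= 0.025714507952162777 0.026783479924376203
```

{"fn": "jog_arm", "kwargs": {"moves": "0.0005 0 0 0 0 0 15;0.001 0 0 0 0 0 15;0.001 0 0 0 0 0 15"}}

```text
t: 8.57
tool_pos: [538.5, 217.6, 113.9]
tool_rot: [[0.003, 0.429, 0.903], [0.002, 0.903, -0.429], [-1.0, 0.003, 0.002]]
force: [-2.5, -0.8, 6.0]
grip_width: 27.4
```

The floor is reached (6 N up). Now I'll release and rise.

{"fn": "jog_arm", "kwargs": {"moves": "0 0 0 0 0 0 25;0 0 0 0 0 0 40;0 0 0 0 0 0 50;0 0 0 0 0 0 55;0 0 0 0 0 0 55;-0.01 0 0 0 0 0 55;-0.025 0 0 0 0 0 55;-0.045 0 0 0 0 0 55;-0.07 0 0 0 0 0 70;-0.09 0 0 0 0 0 100"}}

```text
t: 9.4
tool_pos: [538.3, 217.5, 206.1]
tool_rot: [[0.004, 0.429, 0.903], [0.002, 0.903, -0.429], [-1.0, 0.004, 0.003]]
force: [0.0, 0.9, 0.6]
grip_width: 69.4
```

```bash
python3 - <<'E'
from h import *
go([556.2,-268.7,240],122.2)
p,d=get_image('side');held(d,95,132,yhi=25);cv2.imwrite('pics/side9.png',cv2.resize(p[150:370,170:390],None,fx=2.7,fy=2.7))
E
```

```text
t9.40 pos [538.3 217.5 206.1] yaw 64.59 tilt [-1.     0.004  0.003] F [0.  0.9 0.6] w 69.4 j [22. 13.  0. 77.  0. 47.]
-> [-0.0348 -0.4313  0.2249] [-1.006  0.004 -0.002] rows>= 11.695232642798295 8.04652200140842
 +y face y=-5.3 yawerr=-0.16 tilt=-0.11 n=681 x range [-44.9 -44.3  42.6  44.5] zmin 95.3
```

View pics/side9.png

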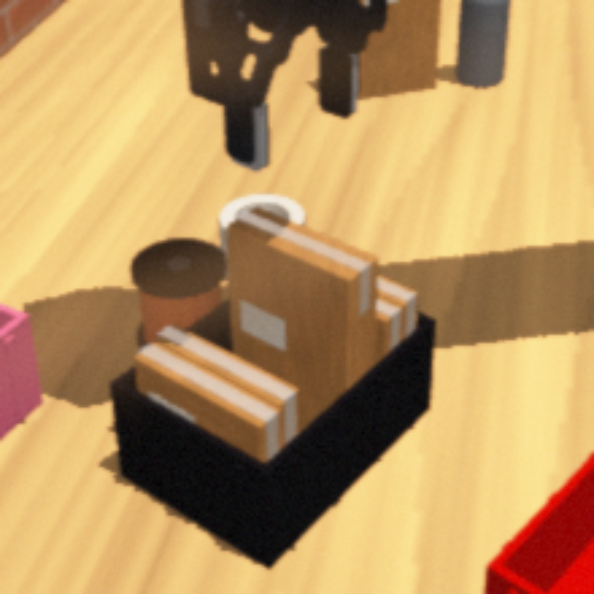

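The medium stands upright at y≈-19 (tilt 0.1°), and the pairs are standing. On to the tall carton.

{"fn": "jog_arm", "kwargs": {"moves": "-0.035 -0.03 0.015 0 0 0 100;-0.035 -0.07 0.035 -0.1 0 0 100;-0.035 -0.431 0.225 -1.006 0.004 0 100;-0.035 -0.431 0.225 -1.006 0.004 0 100;-0.035 -0.431 0.225 -1.006 0.004 0 100;-0.035 -0.431 0.225 -1.006 0.004 0 100;-0.035 -0.431 0.225 -1.006 0.004 0 100;-0.035 -0.431 0.225 -1.006 0.004 0 100;-0.035 -0.431 0.225 -1.006 0.004 0 100;-0.035 -0.431 0.225 -1.006 0.004 0 100"}}

```text
t: 10.28
tool_pos: [553.4, -159.8, 244.2]
tool_rot: [[0.006, -0.538, 0.843], [0.004, 0.843, 0.538], [-1.0, -0.0, 0.008]]
force: [1.5, 0.4, -0.7]
grip_width: 85.4
```

```bash
python3 - <<'E'
from h import *
go([556.2,-268.7,225],122.2)
E
```

```text
t10.28 pos [ 553.4 -159.8  244.2] yaw 122.57 tilt [-1.    -0.     0.008] F [ 1.5  0.4 -0.7] w 85.4 j [-16.  13.   4.  81.   0. -49.]
-> [ 0.0188 -0.0933 -0.0564] [ 0.007  0.008 -0.   ] rows>= 2.6516924235871975 0.08053773412337605
```

{"fn": "jog_arm", "kwargs": {"moves": "0.008 -0.035 -0.021 0.005 0.006 0 100;0.018 -0.07 -0.042 0.007 0.008 0 100;0.018 -0.093 -0.056 0.007 0.008 0 100;0.018 -0.093 -0.056 0.007 0.008 0 100;0.018 -0.093 -0.056 0.007 0.008 0 100;0.018 -0.093 -0.056 0.007 0.008 0 100"}}

```text
t: 10.78
tool_pos: [556.3, -268.0, 226.2]
tool_rot: [[-0.0, -0.532, 0.847], [0.0, 0.847, 0.532], [-1.0, 0.0, 0.0]]
force: [-0.6, -0.2, 1.0]
grip_width: 85.6
```

```bash
python3 - <<'E'
from h import *
go([556.2,-268.7,151],122.2)
E
```

```text
t10.78 pos [ 556.3 -268.   226.2] yaw 122.16 tilt [-1.  0.  0.] F [-0.6 -0.2  1. ] w 85.6 j [-26.  17.   8.  81.   0. -58.]
-> [ 0.0752 -0.0005 -0.0005] [-0.001  0.    -0.   ] rows>= 1.8035819493431786 0.006029146523221179
```

{"fn": "jog_arm", "kwargs": {"moves": "0.025 0 0 0 0 0 100;0.05 0 0 0 0 0 100;0.07 0 0 0 0 0 100;0.077 0 0 0 0 0 100;0.077 0 0 0 0 0 100;0.077 0 0 0 0 0 100"}}

```text
t: 11.28
tool_pos: [556.7, -267.1, 150.3]
tool_rot: [[0.001, -0.533, 0.846], [-0.0, 0.846, 0.533], [-1.0, -0.0, 0.0]]
force: [-0.9, -1.1, 0.8]
grip_width: 85.4
```

```bash
python3 - <<'E'
from h import *
go([556.2,-268.7,149.5],122.2)
p,d=get_image('side');cv2.imwrite('pics/side10.png',cv2.resize(p[50:230,220:400],None,fx=3.3,fy=3.3))
E
```

```text
t11.28 pos [ 556.7 -267.1  150.3] yaw 122.24 tilt [-1. -0.  0.] F [-0.9 -1.1  0.8] w 85.4 j [-26.  18.  -1.  71.   0. -58.]
-> [ 0.0008 -0.0011 -0.0013] [0.001 0.    0.   ] rows>= 0.04407403835810796 0.007055155020281439
```

View pics/side10.png

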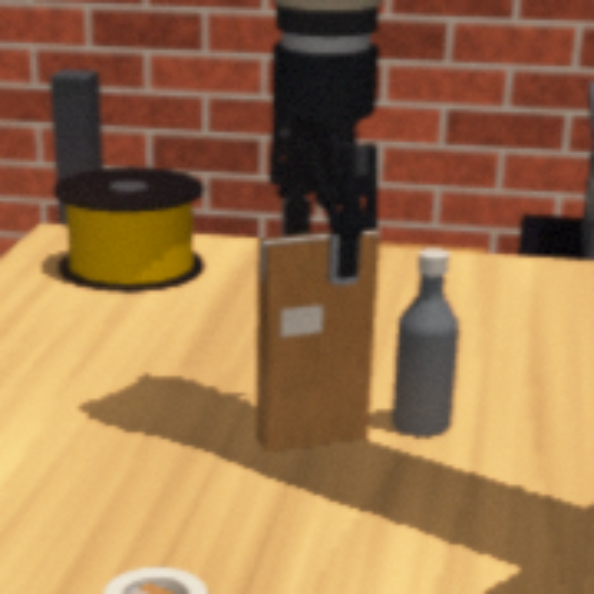

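The fingers straddle the tall carton (crop 262–375, near finger at 345, bottle clear at 425). Closing.

{"fn": "jog_arm", "kwargs": {"moves": "0.001 -0.001 0.002 0 0 0 60;0.001 -0.001 0.002 0 0 0 20;0.001 -0.001 0.002 0 0 0 20;0.001 -0.001 0.002 0 0 0 15;0.001 -0.001 0.002 0 0 0 15;0.001 -0.001 0.002 0 0 0 15", "force": 60}}

```text
t: 11.83
tool_pos: [559.6, -267.6, 150.5]
tool_rot: [[0.003, -0.533, 0.846], [-0.001, 0.846, 0.533], [-1.0, -0.003, 0.002]]
force: [0.2, -0.5, 3.4]
grip_width: 27.1
```

```bash
python3 - <<'E'
from h import *
go([556.2,-268.7,149.5],122.2)
E
```

```text
t11.83 pos [ 559.6 -267.6  150.5] yaw 122.21 tilt [-1.    -0.003  0.002] F [ 0.2 -0.5  3.4] w 27.1 j [-26.  18.  -0.  71.   0. -58.]
-> [ 0.001   0.0009 -0.0035] [0.    0.002 0.003] rows>= 0.09009878502190222 0.025204107316893872
```

{"fn": "jog_arm", "kwargs": {"moves": "-0.015 0 0 0 0 0 15;-0.045 0 0 0 0 0 15;-0.08 0 0 0 0 0 15;-0.115 0 0 0 0 0 15;-0.15 0 0 0 0 0 15;-0.16 0 0 0 0 0 15;-0.16 0 0 0 0 0 15"}}

```text
t: 12.42
tool_pos: [559.9, -267.8, 313.8]
tool_rot: [[0.008, -0.533, 0.846], [-0.003, 0.846, 0.533], [-1.0, -0.007, 0.005]]
force: [0.5, -0.6, -3.3]
grip_width: 27.3
```

```bash
python3 - <<'E'
from h import *
go(cr(2,17,310),64.7)
E
```

```text
t12.42 pos [ 559.9 -267.8  313.8] yaw 122.20 tilt [-1.    -0.007  0.005] F [ 0.5 -0.6 -3.3] w 27.3 j [-26.  19.  21.  92.   0. -58.]
-> [0.0021 0.4435 0.2704] [1.004 0.008 0.004] rows>= 12.456125527948304 8.031281356685557
```

{"fn": "jog_arm", "kwargs": {"moves": "0.002 0.03 0.018 0.1 0 0 15;0.002 0.06 0.037 0.2 0.002 0 15;0.002 0.1 0.061 0.32 0.003 0 15;0.002 0.14 0.085 0.44 0.004 0.002 15;0.002 0.175 0.107 0.56 0.005 0.002 15;0.002 0.21 0.128 0.68 0.006 0.003 15;0.002 0.245 0.149 0.8 0.006 0.003 15;0.002 0.28 0.17 0.9 0.007 0.003 15;0.002 0.31 0.189 1.0 0.007 0.004 15;0.002 0.34 0.207 1.004 0.008 0.004 15"}}

```text
t: 13.25
tool_pos: [553.1, 122.5, 308.2]
tool_rot: [[-0.003, 0.432, 0.902], [-0.001, 0.902, -0.432], [-1.0, -0.002, -0.003]]
force: [0.9, 0.0, -2.7]
grip_width: 27.4
```

```bash
python3 - <<'E'
from h import *
go(cr(2,17,310),64.7)
E
```

```text
t13.25 pos [553.1 122.5 308.2] yaw 64.39 tilt [-1.    -0.002 -0.003] F [ 0.9  0.  -2.7] w 27.4 j [12. 13. 12. 90.  0. 38.]
-> [-0.0019  0.116  -0.0564] [-0.005 -0.003  0.002] rows>= 3.0943254921575325 0.05223077604880653
```

{"fn": "jog_arm", "kwargs": {"moves": "-0.002 0.03 -0.015 -0.005 -0.003 0.002 15;-0.002 0.06 -0.029 -0.005 -0.003 0.002 15;-0.002 0.09 -0.044 -0.005 -0.003 0.002 15;-0.002 0.107 -0.052 -0.005 -0.003 0.002 15;-0.002 0.116 -0.0565 -0.005 -0.003 0.002 15;-0.002 0.116 -0.0565 -0.005 -0.003 0.002 15;-0.002 0.116 -0.0565 -0.005 -0.003 0.002 15"}}

```text
t: 13.83
tool_pos: [552.0, 251.0, 308.7]
tool_rot: [[-0.002, 0.427, 0.904], [-0.002, 0.904, -0.427], [-1.0, -0.003, -0.001]]
force: [-0.8, -0.1, -3.4]
grip_width: 27.3
```

```bash
python3 - <<'E'
from h import *
go(cr(2,18,310),64.7)
p,d=get_image('side');held(d,170,270,ylo=-20);held(d,100,130,yhi=20,tag="med");print(tocr(sense()['tool_pos']),sense()['tool_pos'])
cv2.imwrite('pics/side11.png',cv2.resize(p[80:370,140:430],None,fx=2,fy=2))
E
```

```text
t13.83 pos [552.  251.  308.7] yaw 64.70 tilt [-1.    -0.003 -0.001] F [-0.8 -0.1 -3.4] w 27.3 j [24. 17. 18. 91. -0. 50.]
-> [-0.0013  0.0016  0.0001] [-0.    -0.001  0.003] rows>= 0.049462662346109264 0.02161623739208703
 +y face y=30.5 yawerr=-0.72 tilt=0.23 n=2466 x range [-46.7 -46.4  40.8  42.6] zmin 171.1
med +y face y=-5.4 yawerr=0.00 tilt=0.52 n=492 x range [-44.7 -44.3  42.6  44.2] zmin 100.4
[ 2.29222105 15.91322056] [552.17299699 250.40726633 309.28209586]
```

View pics/side11.png

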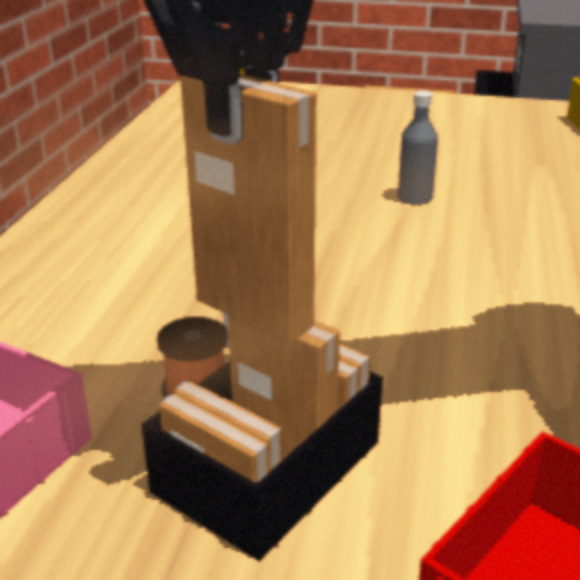

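```bash
python3 - <<'E'
from h import *
p,d=get_image('side');W=cloud("side",d).reshape(-1,3);c=tocr(W)
m=(W[:,2]>86)&(W[:,2]<94)&(abs(c[:,0])<48)&(c[:,1]>0)&(c[:,1]<85)
print(np.percentile(c[m,1],[1,3,10,50,90,97,99]).round(1),m.sum(),W[m,2].mean(),np.percentile(c[m,0],[1,99]))
for x in (-40,-20,0,20,40):
    k=m&(abs(c[:,0]-x)<8);print(x,np.percentile(c[k,1],[2,98]).round(1))
E
```

```text
[39.4 40.4 43.6 58.7 72.8 74.2 74.7] 1088 89.02177314100015 [-46.18786387  45.64467744]
-40 [40.4 74.3]
-20 [40.  74.7]
0 [39.5 74. ]
20 [40.  74.2]
40 [39.9 74.2]
```

The window is y=-5.4 to 39, and the tall carton at 16.5 is centred in it. The pair's tops span 39–75 at z=89, so they are upright. Lowering.

{"fn": "jog_arm", "kwargs": {"moves": "0.015 0 0.002 -0.01 0 0.002 15;0.035 0 0.002 -0.012 0 0.003 15;0.058 0 0.002 -0.012 0 0.003 15;0.08 0 0.002 -0.012 0 0.003 15;0.1 0 0.002 -0.012 0 0.003 15;0.115 0 0.002 -0.012 0 0.003 15;0.125 0 0.002 -0.012 0 0.003 15;0.13 0 0.002 -0.012 0 0.003 15;0.13 0 0.002 -0.012 0 0.003 15"}}

```text
t: 14.68
tool_pos: [553.8, 248.0, 179.0]
tool_rot: [[-0.0, 0.419, 0.908], [0.001, 0.908, -0.419], [-1.0, 0.001, -0.001]]
force: [0.6, -0.5, -3.2]
grip_width: 27.4
```

```bash
python3 - <<'E'
from h import *
go(cr(4,16.7,155.5),64.7)
p,d=get_image('side');held(d,140,185,ylo=-20);print(tocr(sense()['tool_pos']),sense()['tool_pos'])
cv2.imwrite('pics/side12.png',cv2.resize(p[80:370,140:430],None,fx=2,fy=2))
E
```

```text
t14.68 pos [553.8 248.  179. ] yaw 65.21 tilt [-1.     0.001 -0.001] F [ 0.6 -0.5 -3.2] w 27.4 j [24. 16.  1. 74.  0. 49.]
-> [ 0.0235  0.0022 -0.0008] [ 0.009 -0.001 -0.001] rows>= 0.5662653313848042 0.07139521681080176
 +y face y=28.9 yawerr=-0.15 tilt=-0.19 n=760 x range [-43.7 -43.4  43.8  45.9] zmin 140.5
[ 4.96178049 15.00568978] [554.19865867 248.44592637 180.03047092]
```

View pics/side12.png

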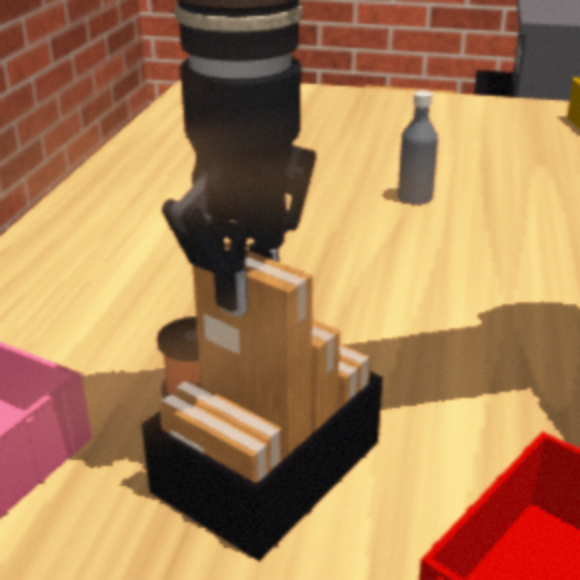

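It's nearly in: square, y centre 14.9, x about +1. I'll nudge +1.5 mm in y and lower on.

{"fn": "jog_arm", "kwargs": {"moves": "0.006 0.0015 -0.001 0 0 0 15;0.011 0.0015 -0.001 0 0 0 15;0.016 0.0015 -0.001 0 0 0 15;0.019 0.0015 -0.001 0 0 0 15;0.021 0.0015 -0.001 0 0 0 15;0.022 0.0015 -0.001 0 0 0 15;0.022 0.0015 -0.001 0 0 0 15"}}

```text
t: 15.32
tool_pos: [553.8, 250.3, 157.8]
tool_rot: [[0.0, 0.419, 0.908], [0.001, 0.908, -0.419], [-1.0, 0.001, -0.0]]
force: [0.9, 0.0, -2.9]
grip_width: 27.1
```

```bash
python3 - <<'E'
from h import *
go(cr(3,16.7,155.5),64.7)
p,d=get_image('side');held(d,130,165,ylo=-20);print(tocr(sense()['tool_pos']))
E
```

```text
t15.32 pos [553.8 250.3 157.8] yaw 65.23 tilt [-1.     0.001 -0.   ] F [ 0.9  0.  -2.9] w 27.1 j [24. 17. -1. 72.  0. 49.]
-> [ 0.0023  0.0002 -0.0008] [ 0.009 -0.    -0.001] rows>= 0.05847271037241866 0.0748748935566868
 +y face y=30.9 yawerr=-0.20 tilt=0.24 n=494 x range [-44.7 -44.4  42.6  45. ] zmin 130.4
[ 3.91725072 16.58289734]
```

{"fn": "jog_arm", "kwargs": {"moves": "0.0007 0 0 0 0 0 15;0.0014 0 0 0 0 0 15;0.002 0 0 0 0 0 15;0.0025 0 0 0 0 0 15"}}

```text
t: 15.7
tool_pos: [553.9, 250.3, 155.6]
tool_rot: [[0.001, 0.419, 0.908], [0.002, 0.908, -0.419], [-1.0, 0.002, 0.0]]
force: [-1.1, -0.7, -1.3]
grip_width: 27.1
```

{"fn": "jog_arm", "kwargs": {"moves": "0.0005 0 0 0 0 0 15;0.001 0 0 0 0 0 15;0.001 0 0 0 0 0 15"}}

```text
t: 15.95
tool_pos: [554.0, 250.4, 155.5]
tool_rot: [[0.002, 0.419, 0.908], [0.002, 0.908, -0.419], [-1.0, 0.003, 0.001]]
force: [-1.9, -0.9, 4.7]
grip_width: 27.4
```

The floor is reached (4.7 N up). I'll release partway, rise, and only then open further.

{"fn": "jog_arm", "kwargs": {"moves": "0 0 0 0 0 0 25;0 0 0 0 0 0 40;0 0 0 0 0 0 50;0 0 0 0 0 0 50;0 0 0 0 0 0 50;-0.01 0 0 0 0 0 50;-0.025 0 0 0 0 0 50;-0.045 0 0 0 0 0 50;-0.08 0 0 0 0 0 60;-0.11 0 0 0 0 0 60"}}

```text
t: 16.78
tool_pos: [553.4, 250.0, 267.5]
tool_rot: [[0.002, 0.419, 0.908], [0.002, 0.908, -0.419], [-1.0, 0.002, 0.001]]
force: [1.0, -0.2, 0.2]
grip_width: 51.2
```

```bash
python3 - <<'E'
from h import *
go([400,60,300],64.7)
p,d=get_image('side');held(d,130,172,ylo=-20);held(d,98,130,yhi=0,tag="med");
cv2.imwrite('pics/side13.png',cv2.resize(p[80:370,140:430],None,fx=2,fy=2))
E
```

```text
t16.78 pos [553.4 250.  267.5] yaw 65.23 tilt [-1.     0.002  0.001] F [ 1.  -0.2  0.2] w 51.2 j [24. 16. 12. 85.  0. 49.]
-> [-0.0331 -0.2367 -0.0597] [ 0.009  0.001 -0.002] rows>= 5.907849234609824 0.07716430141648851
 +y face y=31.6 yawerr=-0.11 tilt=0.05 n=887 x range [-44.7 -44.2  42.7  44.6] zmin 130.4
med +y face y=0.0 yawerr=0.00 tilt=0.00 n=0 x range [-44.7 -44.6 -36.8 -36.1] zmin 98.7
  return _methods._mean(a, axis=axis, dtype=dtype,
  ret = ret.dtype.type(ret / rcount)
```

View pics/side13.png

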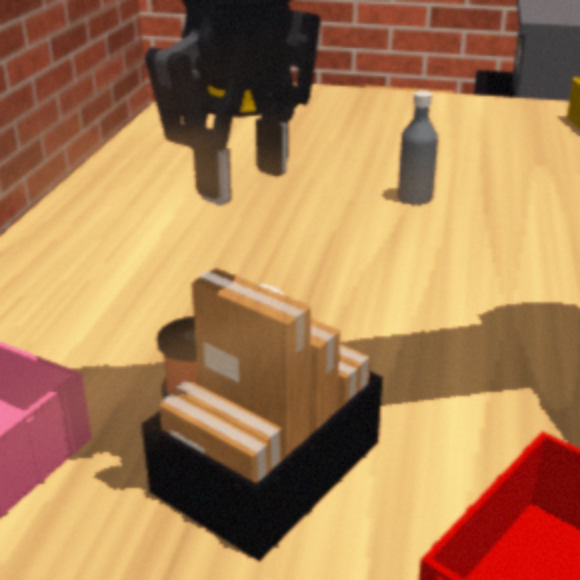

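Both stand upright in the crate and the gripper is clear. I'll retract for a final check from above.

{"fn": "jog_arm", "kwargs": {"moves": "-0.033 -0.03 -0.008 0 0 0 60;-0.033 -0.07 -0.018 0 0 0 60;-0.033 -0.237 -0.06 0 0 0 60;-0.033 -0.237 -0.06 0 0 0 60;-0.033 -0.237 -0.06 0 0 0 60;-0.033 -0.237 -0.06 0 0 0 60;-0.033 -0.237 -0.06 0 0 0 60;-0.033 -0.237 -0.06 0 0 0 60;-0.033 -0.237 -0.06 0 0 0 60;-0.033 -0.237 -0.06 0 0 0 60"}}

```text
t: 17.67
tool_pos: [401.6, 60.9, 304.9]
tool_rot: [[0.011, 0.419, 0.908], [0.006, 0.908, -0.419], [-1.0, 0.01, 0.007]]
force: [-0.2, 0.2, -0.5]
grip_width: 51.0
```

```bash
python3 - <<'E'
from h import *
p,d=get_image('top');W=cloud("top",d);Z=W[...,2]
cv2.imwrite('pics/top14.png',cv2.resize(p[150:260,160:310],None,fx=5,fy=5))
S=W[160:250,160:260].reshape(-1,3);c=tocr(S)
for y in range(-80,84,4):
    m=(abs(c[:,0])<35)&(abs(c[:,1]-y)<2);print(y,np.median(S[m,2]).round(0) if m.any() else None,end="; ")
print()
for nm,z0,z1 in(("tall",165,185),("med",128,142),("small",84,95)):
    m=(S[:,2]>z0)&(S[:,2]<z1)&(abs(c[:,0])<60)&(abs(c[:,1])<80);q=c[m].astype(np.float32)
    print(nm,m.sum(),cv2.minAreaRect(q),np.median(S[m,2]))
for nm,(u0,u1,v0,v1),(z0,z1) in [("can",(365,420,165,245),(100,158)),("reel",(225,260,160,190),(50,70)),("tape",(260,292,170,200),(35,55))]:
    m=np.zeros(Z.shape,bool);m[v0:v1,u0:u1]=((Z>z0)&(Z<z1))[v0:v1,u0:u1];print(nm,W[m].mean(0).round(1))
p,d=get_image('side');cv2.imwrite('pics/side14.png',p)
s=sense();print(s['t'],s['tool_pos'],s['force'])
E
```

```text
-80 22.0; -76 69.0; -72 86.0; -68 89.0; -64 90.0; -60 89.0; -56 89.0; -52 89.0; -48 89.0; -44 91.0; -40 89.0; -36 105.0; -32 116.0; -28 136.0; -24 136.0; -20 134.0; -16 135.0; -12 135.0; -8 135.0; -4 132.0; 0 144.0; 4 141.0; 8 176.0; 12 176.0; 16 175.0; 20 174.0; 24 175.0; 28 175.0; 32 174.0; 36 None; 40 None; 44 None; 48 92.0; 52 90.0; 56 89.0; 60 90.0; 64 91.0; 68 91.0; 72 89.0; 76 75.0; 80 69.0; 
tall 385 ((0.62506103515625, 16.227893829345703), (29.087514877319336, 90.37225341796875), 88.9971694946289) 174.65282764349467
med 372 ((0.7341766357421875, -15.267589569091797), (39.19334030151367, 89.38855743408203), 89.24066162109375) 134.77478847092735
small 676 ((-0.6440048217773438, -0.4039459228515625), (147.6416473388672, 93.36173248291016), 88.78308868408203) 89.61009269460291
can [ 469.8 -309.1  124.2]
reel [634.  152.6  59.8]
tape [601.9  58.2  44.5]
17.7667 [401.64518574  61.15511103 304.43802483] [-0.85456801  0.65601195 -0.16600147]
```

View pics/top14.png

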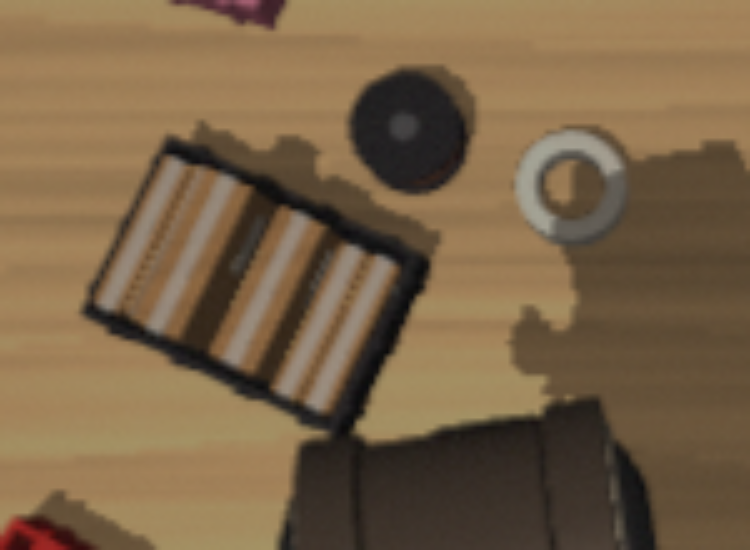

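View pics/side14.png

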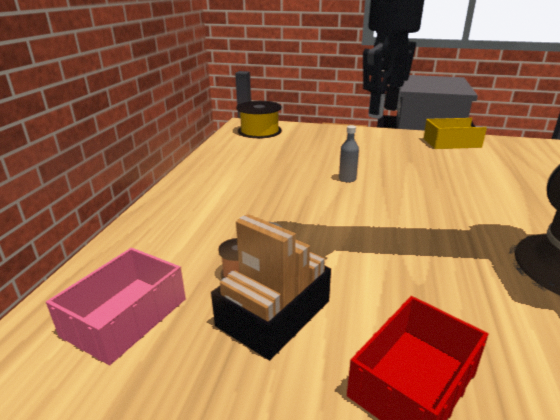

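The top view shows both larger cartons parallel between the upright pairs: medium at crop (285,290), tall at (215,270) or thereabouts, all in line. Tops are at z=135 and 175, so both stand on the 5 mm floor. The reel, tape and bottle haven't moved. I'll hand it in.

```bash
python3 -c "
from rig import *
print(sign_off())"
```

```text
the job is handed in; nothing more can be done
None
```

Both larger cartons now stand upright on the floor of the black crate, side by side between the two pairs of small cartons. I handed the job in at 17.8 s of the 69 s allowed.

I lowered the medium carton into the gap and used its lower edge to nudge first the +y pair, then the -y pair, upright against their ends. I set it down at about y=-19 mm in crate axes, then lowered the tall carton in beside it at about y=+17 mm. Both touched the floor gently, at 5–6 N, before I opened the gripper.

Last checks before handing in:
- **Larger cartons:** tops at z=135 and 175 mm, so both rest on the crate floor. Measured yaw and tilt errors were about 0.5° or less, and both are within about 1 mm of the crate's centre line in x. After the tall carton went in, the side view could no longer see the medium's face, so its tilt comes from readings just before that.
- **Small cartons:** the -y pair and the outer +y carton read z≈89–91 mm, which is standing height. The tall carton hides part of the inner +y carton from above. An earlier side reading had that pair's tops spanning y=39–75 mm, which is upright.
- **Bystanders:** the reel, tape and bottle are within 0.5 mm of where they started.
- **Disagreement:** the top view put the medium 39 mm thick, centred at y=-15 mm. I took that to be depth mixing at the edge of the tall carton, since the side view and a clear read of its top both put it at about -19 mm.

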